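Tip the baby fork out of the deep holder

TASK

A baby fork has dropped right down inside the square steel holder, too deep to reach. Swing that holder over by its handle until the fork slides out into the wooden tray in front of it, then swing the holder back fully upright and let go. Leave the round holder as it stands.

Things in the scene. Friction and masses are not known exactly. Their poses are not given: they have to be found in the camera images.
- square_insert: Fixed wooden insert of the SQUARE holder (its twin has a round one). Origin on the drawer floor below the pivot; x along the tray to its far end, y along the pivot, z up. Pivot line at x 0, z 125 mm, in uprights at y +-30 to 40, x +-18, 145 high. Tray x -50 to 220, 110 wide, floor 8 high, side walls 32, far wall 45. Handle bar (tilt 0): parallel to y, centre x -63, y 0, z 175.
- square_holder (a joint): Tilt of the square steel tube, rad: 0 upright, grows as its mouth swings to the insert's +x, stop 2.4. Stiff (0.15 N m): stays where left. 42 x 42 mm, 160 long, wall 4, rim 70 above and base 90 below the pivot. U handle on the side away from the tray, turns with it: round bar 10 mm thick, 52 clear between its arms, 42 from bar centre to tube face. The bar can turn between shut fingers.
- fork: Small stainless baby fork, 110 mm long, 18 wide, 6 thick, 30 g. Origin at the middle of its length, z along it to the tines. It starts standing loose in the square holder, its top about 46 mm below the rim. It slides out by its own weight once the mouth points 35 to 40 degrees below level (tilt about 2.2 to 2.3), then drops into the tray.
- round_holder (a joint): Tilt of the other holder, rad, 0 upright: a round steel tube 44 mm across on a twin insert, with the same handle and a wooden spoon standing out of it. Leave it alone.

How it is judged:
By the outcome, as a careful person would: the job done as asked, in the order asked, and still so for the second after the job is handed in, with the robot touching nothing.
It also fails if it takes over 48 s, if anything falls off the work surface, if the arm or the gripper's body presses on something with over 40 N, if the wrist force passes 120 N, or if a joint passes its speed limit or range.

ROBOT

A 6-joint arm with a two-finger parallel gripper is mounted at the origin on the work surface. World frame = base frame: x ahead of the robot, y to its left, z up, the work surface at z = 0. Lengths are in mm, angles in rad, forces in N, time in s.
With the tool pointing down it reaches from about 350 to 975 mm from the base axis. Payload 7.1 kg.
Tool frame: the origin (TCP) lies between the finger pads; the fingertips stand 19 mm ahead of it and the grasp point (between the pads) is the TCP (ctrl.finger_overhang is the distance from the TCP to the fingertips, in mm); z points along the fingers, y is the line along which they close (so a half turn about z gives the same grasp; the last joint's range is limited). The gripper opens to 88 mm and grips with 3 to 60 N. Pads are 20 mm wide; open, the fingers measure 115 mm over their backs; the gripper's body (75 mm by 178 mm) begins 61 mm behind the grasp point.
Start: joints at [1.173, 0.423, 1.63, -0, 1.089, -0.019], TCP at [231.096, 580.689, 241.675] pointing down, gripper open.
Joint ranges: [-3, 3], [-0.9, 2.11], [0.09, 2.58], [-1.31, 4.45], [0.11, 2.69], [-2.54, 2.54]. Speed limits (rad/s): [2.39, 2.39, 3.01, 3.14, 3.14, 3.14].

INTERFACE

Orientations are given as a rotation vector (axis times angle).
In Python, from workcell import ctrl gives the robot as it stands. The module is installed in compiled form; this text tells all that it offers.
- The arm moves only by the tool arm_command, never from a script. Its argument "rows" is one flat list of numbers, 7 for each row, row after row: the turn, a rotation vector about the tool's x, y, z scaled (see below), then the shift along the tool's x, y, z scaled (see below), then the opening, from -1 (shut) to 1 (fully open). A call has 1 to 5 rows; each row is the pose to reach, as a shift and turn from the pose commanded when the call began, along the tool's axes at that moment, turning the shorter way round; what a row does not reach only later rows make up. The controller multiplies each number of a shift by 80 mm and each number of a turn by 180 degrees. A row lasts 1/10 s, in which the tool goes at most 50 mm and 8.59 degrees, less where a joint would pass 70% of its speed; a pose out of reach is approached as far as the arm can. A call with a number of a shift or a turn outside -1 to 1 is refused whole. A call with a gripper value outside its range is refused whole. The fingers move at their own pace and stop on an object; the grip force is fixed at half the most. Time passes only in rows, so rows that repeat a pose let the fingers close. It gives the time, the measured TCP pose, the force, the opening and the grip force at its end, in the units of the state.
- ctrl.get_obs(): the state, without advancing time (a new reading comes with each control period).
- ctrl.get_image(name): name is "scene" or "top"; returns (picture, depth): 400x640x3 uint8, red, green, blue; 400x640 float32, mm along the optical axis (not along the pixel's ray), 0 where there is no reading.
- ctrl.camera_params(name): a dict with "camera_matrix" (3x3 intrinsics, pixels), "world_to_cam" (4x4, takes a point from world to camera coordinates). Camera axes: x right, y down, z forward; pixel columns grow to the right and rows downward; lengths in mm; the calibration is good to about 2 mm. A picture is of the moment at which its call begins. camera_params takes no time and is no camera call.
- ctrl.close_job(): hands the job in; it is judged then, once.
The state is a dict: "t": time; "qpos": joint angles; "qvel": joint speeds; "joint_torque": joint torques, N m; "ee_pos": TCP position; "orientation": TCP orientation; "ft_force": force on the tool from outside, world axes, zero at the start; "moment": the same for the moment, N m; "width": finger opening in mm; "grasp_force": force on a finger pad.
Only numpy, scipy, OpenCV 4.12 (cv2) and the standard library are available. Lean on these libraries where they do the work, as an engineer would, in place of code of your own. Each camera call takes 0.05 s, during which the arm holds its last target. There are 200 camera calls.

## Working session

There is one attempt and no reset: what is moved stays moved. The work goes in short steps, Python scripts to look and compute and a tool call to move; the robot and the scene stay as the last step left them, time stands still between calls to the robot, and variables do not carry over. Pictures are saved under pics/ and viewed, at most 10 in all, crops included, and the job is handed in when it is done.

Besides the shell and the picture viewer there is one more tool, called after "Emit:" in YAML: its name, and indented under it one key for each argument. arm_command: Moves the arm, as the interface text tells. Shifts and turns lie within -1 to 1; 1 stands for 80 mm of shift or 180 degrees of turn. Its arguments: {"type":"object","properties":{"rows":{"type":"array","items":{"type":"number"}}},"required":["rows"]}

```bash
mkdir -p pics && python3 - <<'E'
from workcell import ctrl
import cv2,numpy as np
for n in("scene","top"):
    im,d=ctrl.get_image(n); cv2.imwrite(f"pics/{n}0.png",im[:,:,::-1]); np.save(f"{n}0.npy",d)
    p=ctrl.camera_params(n); print(n,np.round(p["camera_matrix"],1).tolist(),np.round(p["world_to_cam"],3).tolist())
o=ctrl.get_obs();print(o)
E
```

```text
scene [[510.5, 0.0, 321.4], [0.0, 510.5, 195.5], [0.0, 0.0, 1.0]] [[0.608, 0.794, -0.005, -332.333], [0.68, -0.525, -0.512, -305.053], [-0.409, 0.308, -0.859, 1059.514], [0.0, 0.0, 0.0, 1.0]]
top [[520.2, 0.0, 308.0], [0.0, 520.2, 187.9], [0.0, 0.0, 1.0]] [[0.013, -0.999, -0.039, 11.567], [-0.986, -0.006, -0.167, 548.798], [0.167, 0.04, -0.985, 895.93], [0.0, 0.0, 0.0, 1.0]]
{'t': 0.1, 'qpos': array([ 1.17299204e+00,  4.23757255e-01,  1.63060195e+00,  1.17586637e-05,
        1.08860334e+00, -1.90206632e-02]), 'qvel': array([ 0.00041898, -0.00024336, -0.00219709, -0.00023964, -0.00100555,
       -0.00191456]), 'joint_torque': array([-9.42306215e-04, -5.45611954e+01, -2.74322069e+01,  6.44204859e-02,
        1.87440118e-02, -3.75275056e-05]), 'ee_pos': array([230.92080653, 580.26588333, 240.98845563]), 'orientation': array([-5.91394319e-01, -3.08512689e+00,  2.10167562e-03]), 'ft_force': array([-0.49574811, -0.57748359, -0.41239328]), 'moment': array([-0.01615808,  0.04777185,  0.0401446 ]), 'grasp_force': 0.0, 'width': 88.10058282366828}
```

View pics/scene0.png

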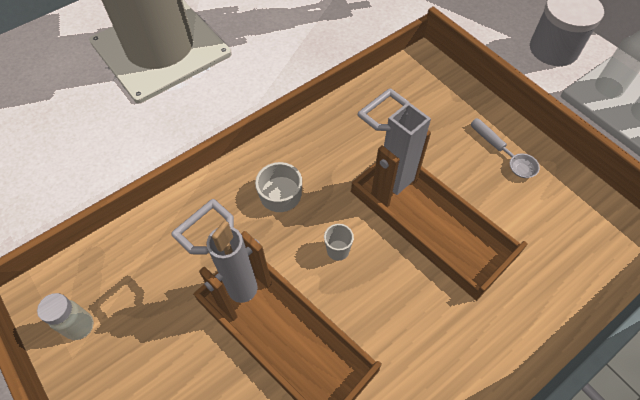

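View pics/top0.png

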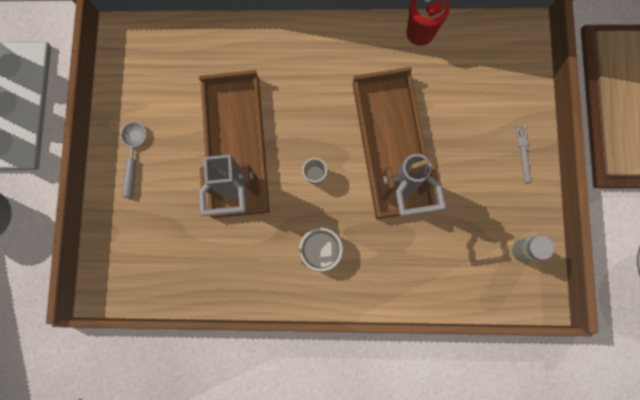

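The square holder is the left one in the top view: rim around (219,168), handle bar from (203,211) to (243,210), tray far wall from (202,77) to (256,73). In the scene view it is at (405,120). The round holder is at (415,170) in the top view.

```bash
cat > h.py <<'E'
from workcell import ctrl
import numpy as np
def pts(n,d,uv):
    p=ctrl.camera_params(n);K=p["camera_matrix"];T=np.linalg.inv(p["world_to_cam"])
    uv=np.atleast_2d(uv).astype(int);z=d[uv[:,1],uv[:,0]]
    c=np.c_[(uv-[K[0,2],K[1,2]])/[K[0,0],K[1,1]]*z[:,None],z]
    return c@T[:3,:3].T+T[:3,3]
E
python3 - <<'E'
from h import *
import cv2
np.set_printoptions(suppress=True,precision=1)
d=np.load("top0.npy")
L=[(150,100),(300,100),(300,300),(235,120),(225,140),(245,140),(202,78),(230,74),(256,73),(206,211),(215,211),(224,211),(233,210),(242,210),(206,158),(231,157),(206,180),(268,211)]
for a,b in zip(L,pts("top",d,L)):print(a,b)
# all points in region by height
v,u=np.mgrid[60:225,190:280];P=pts("top",d,np.c_[u.ravel(),v.ravel()])
np.save("P.npy",P)
zf=np.median(P[:,2]);print(zf,np.histogram(P[:,2],bins=range(-20,260,10)))
ds=np.load("scene0.npy");v,u=np.mgrid[80:300,340:530];Q=pts("scene",ds,np.c_[u.ravel(),v.ravel()])
for nm,X in(("top",P),("scene",Q)):
    for lo,hi in((155,175),(175,190),(190,230)):
        S=X[(X[:,2]>lo)&(X[:,2]<hi)&(X[:,1]>100)];print(nm,lo,len(S),S.mean(0),S.min(0),S.max(0))
im=cv2.imread("pics/top0.png");cv2.imwrite("pics/c.png",cv2.resize(im[60:230,180:290],None,fx=3.5,fy=3.5,interpolation=2))
E
```

```text
(150, 100) [731.7 334.6  -1. ]
(300, 100) [731.3  36.5  -0.5]
(300, 300) [347.6  30.7  -1.5]
(235, 120) [687.9 161.7   8. ]
(225, 140) [648.1 179.8   7.2]
(245, 140) [648.  140.8   8.1]
(202, 78) [760.  221.2  43. ]
(230, 74) [766.7 167.3  45.7]
(256, 73) [774.8 120.2  30.5]
(206, 211) [489.  169.7 177.5]
(215, 211) [488.8 155.  180. ]
(224, 211) [489.1 141.2 178.9]
(233, 210) [490.6 127.  180. ]
(242, 210) [391.4 -21.3 974.9]
(206, 158) [569.  168.7 197.2]
(231, 157) [574.1 132.8 182.5]
(206, 180) [535.3 168.3 192.4]
(268, 211) [510.4  92.6  10.1]
6.723231750559762 (array([   0, 2598, 7297,  641,  575,  990,  300,   51,   50,   58,   60,
         60,   79,   89,  135,  126,  324,   89,   94,  632,  232,  306,
          0,    0,    0,    0,    0]), array([-20, -10,   0,  10,  20,  30,  40,  50,  60,  70,  80,  90, 100,
       110, 120, 130, 140, 150, 160, 170, 180, 190, 200, 210, 220, 230,
       240, 250]))
top 155 220 [548.1 151.8 166.4] [483.2 110.8 155.1] [576.  184.4 174.9]
top 175 783 [515.  146.6 179.5] [482.9 109.  175. ] [576.1 183.9 190. ]
top 190 306 [553.4 151.6 194. ] [530.4 128.7 190. ] [576.9 174.4 199.3]
scene 155 522 [553.8 146.8 165.8] [492.3 108.6 155. ] [576.5 174.8 175. ]
scene 175 1027 [527.  143.4 181.1] [483.8 107.8 175.1] [576.7 182.7 190. ]
scene 190 440 [553.8 149.3 194.7] [530.3 127.6 190. ] [576.4 173.9 198.5]
```

View pics/c.png

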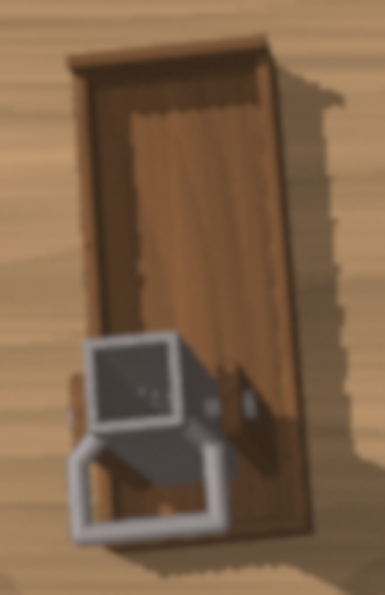

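The crop shows the empty-looking square tube with the handle bar to its rear (near the robot), and the insert's axis turned slightly from world x.

```bash
python3 - <<'E'
from h import *
np.set_printoptions(suppress=True,precision=2)
P=np.load("P.npy");P=P[P[:,1]>60]
import cv2
B=P[(P[:,2]>170)&(P[:,2]<185)&(P[:,0]<500)]
print("bar",len(B),B.mean(0),B.min(0),B.max(0),np.polyfit(B[:,1],B[:,0],1))
R=P[(P[:,2]>192)].astype(np.float32); print("rim",cv2.minAreaRect(R[:,:2]))
W=P[(P[:,2]>26)&(P[:,2]<50)].astype(np.float32);print("tray",cv2.minAreaRect(W[:,:2]))
F=W[W[:,2]>40];print("far",np.polyfit(F[:,1],F[:,0],1))
E
```

```text
bar 327 [491.14 147.8  178.47] [482.85 109.03 172.71] [499.98 181.53 183.22] [ -0.05 498.08]Traceback (most recent call last):
  File "<stdin>", line 7, in <module>
cv2.error: OpenCV(4.12.0) /io/opencv/modules/imgproc/src/convhull.cpp:143: error: (-215:Assertion failed) total >= 0 && (depth == CV_32F || depth == CV_32S) in function 'convexHull'
```

```bash
python3 - <<'E'
from h import *
np.set_printoptions(suppress=True,precision=2)
P=np.load("P.npy");P=P[P[:,1]>60]
import cv2
c=lambda X:np.ascontiguousarray(X[:,:2],dtype=np.float32)
R=P[(P[:,2]>192)]; print("rim",cv2.minAreaRect(c(R)))
W=P[(P[:,2]>26)&(P[:,2]<50)];print("tray",cv2.minAreaRect(c(W)))
F=W[W[:,2]>42];print("far",np.polyfit(F[:,1],F[:,0],1),F.mean(0))
S=W[(W[:,0]>600)&(W[:,0]<750)]
for q in(S[S[:,1]>170],S[S[:,1]<130]):print("side",np.polyfit(q[:,0],q[:,1],1),q.mean(0))
B=P[(P[:,2]>170)&(P[:,2]<185)&(P[:,0]<496)&(P[:,1]>120)&(P[:,1]<175)];print("bar",np.polyfit(B[:,1],B[:,0],1),B.mean(0))
E
```

```text
rim ((553.3177490234375, 151.5220947265625), (42.944705963134766, 42.304412841796875), 5.6989665031433105)
tray ((638.0482177734375, 160.7086639404297), (270.3999938964844, 110.67980194091797), 6.150537967681885)
far [  0.87 585.42] [731.65 167.99  44.73]
side [  0.1  145.41] [679.62 215.83  31.01]
side [ 0.11 41.9 ] [673.55 112.99  31.  ]
bar [ -0.08 501.32] [489.98 148.84 178.43]
```

Emit:
arm_command:
  rows: [0,0,0.23,-1,-1,-0.1,-0.32,0,0,0.23,-1,-1,-0.1,-0.32,0,0,0.23,-1,-1,-0.1,-0.32,0,0,0.23,-1,-1,-0.1,-0.32,0,0,0.23,-1,-1,-0.1,-0.32]

```text
t: 0.6
ee_pos: [276.2, 475.9, 249.6]
orientation: [-1.653, -2.671, 0.0]
ft_force: [0.1, -0.4, -0.0]
width: 51.4
grasp_force: 0.0
```

```bash
cat >> h.py <<'E'
from scipy.spatial.transform import Rotation as Ro
np.set_printoptions(suppress=True,precision=3)
YAW=np.radians(6);O=np.array([553.3,151.5,0])
A=np.array([[np.cos(YAW),np.sin(YAW),0],[-np.sin(YAW),np.cos(YAW),0],[0,0,1]])
G=Ro.from_matrix(np.c_[A[1],A[0],[0,0,-1]])
def go(p):  # p in insert frame -> turn, shift in units
    o=ctrl.get_obs();R=Ro.from_rotvec(o["orientation"])
    print("t",o["t"],"ins",A@(o["ee_pos"]-O),"w",o["width"],"g",o["grasp_force"],"F",o["ft_force"])
    print("turn",(R.inv()*G).as_rotvec()/np.pi,"shift",R.inv().apply(A.T@np.array(p)+O-o["ee_pos"])/80)
E
python3 -c "
from h import *
go([-63,0,240])"
```

```text
t 0.6 ins [-241.701  351.637  249.634] w 51.43057219119639 g 0.0 F [ 0.106 -0.406 -0.042]
turn [-0.     0.     0.114] shift [-4.899  0.554  0.121]
```

Emit:
arm_command:
  rows: [0,0,0.114,-1,0.1,0,-0.32,0,0,0.114,-1,0.1,0,-0.32,0,0,0.114,-1,0.1,0,-0.32,0,0,0.114,-1,0.1,0,-0.32]

```text
t: 1.0
ee_pos: [319.5, 408.3, 249.5]
orientation: [-2.097, -2.339, 0.001]
ft_force: [0.2, 0.4, 0.3]
width: 29.9
grasp_force: 0.0
```

```bash
python3 -c "
from h import *
go([-63,0,240])"
```

```text
t 1.0 ins [-205.664  279.803  249.542] w 29.926919323716238 g 0.0 F [0.211 0.389 0.311]
turn [-0.     0.     0.001] shift [-3.506  1.767  0.119]
```

Tool axes now match the insert (tool x = insert y, tool y = insert x).

Emit:
arm_command:
  rows: [0,0,0,-1,0.5,0,-0.32,0,0,0,-1,0.5,0,-0.32,0,0,0,-1,0.5,0,-0.32]

```text
t: 1.3
ee_pos: [368.9, 331.6, 249.4]
orientation: [2.095, 2.341, -0.002]
ft_force: [-0.2, -0.2, -0.7]
width: 29.6
grasp_force: 0.0
```

Emit:
arm_command:
  rows: [0,0,0,-1,0.5,0,-0.32,0,0,0,-1,0.5,0,-0.32,0,0,0,-1,0.5,0,-0.32]

```text
t: 1.6
ee_pos: [417.8, 257.2, 249.6]
orientation: [2.095, 2.34, -0.0]
ft_force: [0.1, 0.5, 0.0]
width: 30.1
grasp_force: 0.0
```

Emit:
arm_command:
  rows: [0,0,0,-1,0.5,0,-0.32,0,0,0,-1,0.5,0,-0.32,0,0,0,-1,0.5,0,-0.32]

```text
t: 1.9
ee_pos: [466.7, 182.7, 249.7]
orientation: [2.095, 2.34, 0.001]
ft_force: [0.7, 0.1, -0.7]
width: 30.2
grasp_force: 0.0
```

```bash
python3 -c "
from h import *
go([-63,0,210])"
```

```text
t 1.9 ins [-82.86   40.062 249.693] w 30.197892114572994 g 0.0 F [ 0.674  0.114 -0.69 ]
turn [0.    0.    0.002] shift [-0.502  0.245  0.496]
```

Emit:
arm_command:
  rows: [0,0,0.002,-0.5,0.245,0,-0.32,0,0,0.002,-0.5,0.245,0,-0.32,0,0,0.002,-0.5,0.245,0.25,-0.32,0,0,0.002,-0.5,0.245,0.4,-0.32]

```text
t: 2.3
ee_pos: [488.1, 147.7, 216.7]
orientation: [-2.1, -2.335, 0.001]
ft_force: [-0.2, -0.3, 0.1]
width: 29.9
grasp_force: 0.0
```

```bash
python3 - <<'E'
from h import *
import cv2
go([-63,0,175])
for n in("scene","top"):
    im,d=ctrl.get_image(n)
    c=im[60:220,330:490] if n=="scene" else im[120:260,150:310]
    cv2.imwrite(f"pics/{n}1.png",cv2.resize(c[:,:,::-1],None,fx=2.4,fy=2.4))
a=[cv2.imread(f"pics/{n}1.png") for n in("scene","top")]
h=min(x.shape[0] for x in a);cv2.imwrite("pics/b1.png",np.hstack([x[:h] for x in a]))
E
```

```text
t 2.3 ins [-65.223   2.987 216.684] w 29.930272557077345 g 0.0 F [-0.212 -0.253  0.089]
turn [-0. -0.  0.] shift [-0.038  0.028  0.521]
```

View pics/b1.png

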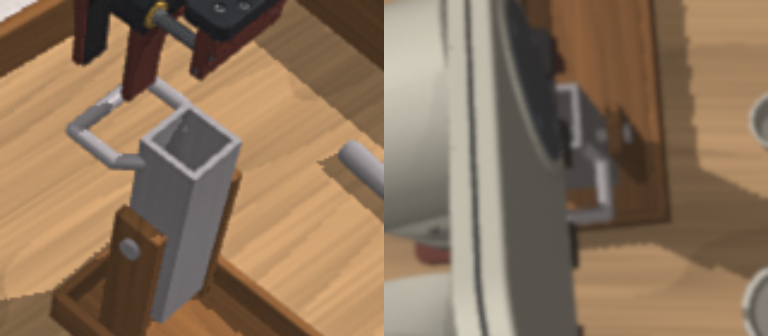

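Scene crop: the near finger at (140,90) lies beside the bar, one finger each side. Descending.

Emit:
arm_command:
  rows: [0,0,0,-0.03,0.02,0.3,-0.32,0,0,0,-0.03,0.02,0.53,-0.32,0,0,0,-0.03,0.02,0.53,-0.32]

```text
t: 2.7
ee_pos: [489.2, 144.6, 173.7]
orientation: [-2.099, -2.334, 0.005]
ft_force: [0.2, -0.5, 0.1]
width: 29.8
grasp_force: 0.0
```

Emit:
arm_command:
  rows: [0,0,0,0,0,0,-1,0,0,0,0,0,0,-1,0,0,0,0,0,0,-1,0,0,0,0,0,0,-1,0,0,0,0,0,0,-1]

```text
t: 3.2
ee_pos: [491.1, 144.4, 176.3]
orientation: [2.102, 2.335, 0.002]
ft_force: [-2.3, 1.2, 6.8]
width: 9.0
grasp_force: 30.0
```

```bash
python3 - <<'E'
from h import *
go([-63,0,175])
o=ctrl.get_obs();b=(A@(o["ee_pos"]-O))-[0,0,125];print(b,o["moment"])
# way points from bar nominal: shift (tool y=ins x, tool z=-z)
r0=np.array([-63,50.])
for f in np.arange(0,2.41,.1):
    c,s=np.cos(f),np.sin(f);r=np.array([r0[0]*c+r0[1]*s,-r0[0]*s+r0[1]*c])
    print(round(f,2),"y,z units",(r-r0)*[1,-1]/80)
E
```

```text
t 3.2 ins [-62.561  -0.549 176.295] w 8.978183851748874 g 30.00097095966339 F [-2.315  1.227  6.775]
turn [ 0. -0.  0.] shift [ 0.007 -0.006  0.016]
[-62.561  -0.549  51.295] [0.128 0.44  0.04 ]
0.0 y,z units [ 0. -0.]
0.1 y,z units [ 0.066 -0.075]
0.2 y,z units [ 0.14  -0.144]
0.3 y,z units [ 0.22  -0.205]
0.4 y,z units [ 0.306 -0.257]
0.5 y,z units [ 0.396 -0.301]
0.6 y,z units [ 0.49  -0.335]
0.7 y,z units [ 0.588 -0.36 ]
0.8 y,z units [ 0.687 -0.375]
0.9 y,z units [ 0.788 -0.38 ]
1.0 y,z units [ 0.888 -0.375]
1.1 y,z units [ 0.987 -0.36 ]
1.2 y,z units [ 1.085 -0.335]
1.3 y,z units [ 1.179 -0.301]
1.4 y,z units [ 1.27  -0.257]
1.5 y,z units [ 1.355 -0.205]
1.6 y,z units [ 1.435 -0.144]
1.7 y,z units [ 1.509 -0.075]
1.8 y,z units [1.575 0.   ]
1.9 y,z units [1.634 0.082]
2.0 y,z units [1.684 0.169]
2.1 y,z units [1.725 0.261]
2.2 y,z units [1.756 0.356]
2.3 y,z units [1.778 0.454]
2.4 y,z units [1.79  0.554]
```

Bar gripped. Swinging along the arc.

Emit:
arm_command:
  rows: [0,0,0,0,0.08,-0.09,-1,0,0,0,0,0.155,-0.16,-1,0,0,0,0,0.235,-0.22,-1,0,0,0,0,0.32,-0.27,-1,0,0,0,0,0.41,-0.315,-1]

```text
t: 3.7
ee_pos: [521.4, 147.2, 201.3]
orientation: [-2.099, -2.332, 0.007]
ft_force: [-11.1, -0.8, 11.6]
width: 8.9
grasp_force: 30.0
```

```bash
cat >> h.py <<'E'
def st():
    o=ctrl.get_obs();b=(A@(o["ee_pos"]-O))-[0,0,125]
    print("r",np.hypot(b[0],b[2]),"tilt",np.arctan2(50,-63)-np.arctan2(b[2],b[0]),"b",b,"F",A@o["ft_force"],"M",o["moment"],"w",o["width"],"t",o["t"])
E
python3 -c "
from h import *
st()"
```

```text
r 82.7685745564662 tilt 0.5007096733371899 b [-32.173  -0.896  76.26 ] F [-11.148   0.343  11.567] M [-0.158  2.142 -0.035] w 8.93055006486809 t 3.7
```

Emit:
arm_command:
  rows: [0,0,0,0,0.09,-0.055,-1,0,0,0,0,0.19,-0.085,-1,0,0,0,0,0.29,-0.1,-1,0,0,0,0,0.39,-0.105,-1,0,0,0,0,0.49,-0.1,-1]

```text
t: 4.2
ee_pos: [562.7, 151.3, 209.4]
orientation: [-2.102, -2.335, 0.002]
ft_force: [-4.9, -1.3, 3.6]
width: 9.2
grasp_force: 30.0
```

```bash
python3 -c "
from h import *
st()"
```

```text
r 84.90226578452938 tilt 1.0097195734048838 b [ 9.302 -1.207 84.391] F [-5.007 -0.796  3.629] M [-0.277  1.158 -0.031] w 9.186640812798338 t 4.2
```

Emit:
arm_command:
  rows: [0,0,0,0,0.1,0.015,-1,0,0,0,0,0.2,0.04,-1,0,0,0,0,0.295,0.074,-1,0,0,0,0,0.385,0.118,-1,0,0,0,0,0.47,0.17,-1]

```text
t: 4.7
ee_pos: [600.4, 155.2, 194.6]
orientation: [2.102, 2.335, -0.001]
ft_force: [-4.6, -3.3, 2.7]
width: 9.1
grasp_force: 30.0
```

```bash
python3 -c "
from h import *
st()"
```

```text
r 84.1639353797173 tilt 1.4960791479598998 b [47.254 -1.272 69.646] F [-4.957 -2.767  2.664] M [-0.725  1.016  0.017] w 9.073677869924124 t 4.7
```

Emit:
arm_command:
  rows: [0,0,0,0,0.085,0.061,-1,0,0,0,0,0.16,0.13,-1,0,0,0,0,0.225,0.205,-1,0,0,0,0,0.285,0.287,-1,0,0,0,0,0.335,0.374,-1]

```text
t: 5.2
ee_pos: [626.6, 158.0, 164.2]
orientation: [-2.102, -2.335, 0.002]
ft_force: [-4.9, -2.5, 3.9]
width: 9.2
grasp_force: 30.0
```

```bash
python3 -c "
from h import *
st()"
```

```text
r 83.33262364771082 tilt 1.9808344396262845 b [73.531 -1.21  39.211] F [-5.121 -1.954  3.908] M [-0.669  1.199 -0.011] w 9.190113868839052 t 5.2
```

Emit:
arm_command:
  rows: [0,0,0,0,0.025,0.05,-1,0,0,0,0,0.045,0.1,-1,0,0,0,0,0.07,0.187,-1,0,0,0,0,0.09,0.265,-1,0,0,0,0,0.095,0.31,-1]

```text
t: 5.7
ee_pos: [633.5, 158.7, 139.2]
orientation: [-2.101, -2.334, 0.003]
ft_force: [-5.8, -3.0, 4.1]
width: 8.8
grasp_force: 30.0
```

Emit:
arm_command:
  rows: [0,0,0,0,0,0,-1,0,0,0,0,0,0,-1,0,0,0,0,0,0,-1,0,0,0,0,0,0,-1,0,0,0,0,0,0,-1]

```text
t: 6.2
ee_pos: [633.6, 158.8, 139.4]
orientation: [-2.101, -2.334, 0.003]
ft_force: [-4.0, -3.4, -0.0]
width: 8.8
grasp_force: 30.0
```

```bash
python3 - <<'E'
from h import *
import cv2
st()
im,d=ctrl.get_image("scene");np.save("s2.npy",d);im=im[:,:,::-1];cv2.imwrite("pics/s2.png",cv2.resize(im[60:320,320:600],None,fx=2.2,fy=2.2))
E
```

```text
r 81.84553461823202 tilt 2.294141627555396 b [80.573 -1.166 14.378] F [-4.327 -2.92  -0.029] M [-0.639  0.881 -0.027] w 8.802625587378005 t 6.2
```

View pics/s2.png

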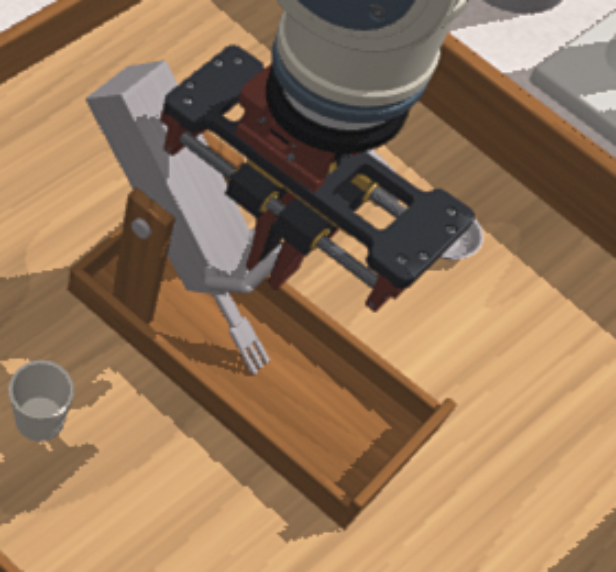

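The fork is partway out of the mouth (tines at (255,360) in the crop). Waiting and looking again.

Emit:
arm_command:
  rows: [0,0,0,0,0.005,0.04,-1,0,0,0,0,0.005,0.04,-1,0,0,0,0,0.005,0.04,-1,0,0,0,0,0.005,0.04,-1,0,0,0,0,0.005,0.04,-1]

```text
t: 6.75
ee_pos: [633.8, 158.8, 137.0]
orientation: [-2.101, -2.334, 0.003]
ft_force: [-8.2, -3.9, 5.5]
width: 9.2
grasp_force: 30.0
```

Emit:
arm_command:
  rows: [0,0,0,0,0,0,-1,0,0,0,0,0,0,-1,0,0,0,0,0,0,-1,0,0,0,0,0,0,-1,0,0,0,0,0,0,-1]

```text
t: 7.25
ee_pos: [633.8, 158.8, 137.0]
orientation: [-2.101, -2.334, 0.003]
ft_force: [-7.5, -4.0, 6.0]
width: 9.1
grasp_force: 30.0
```

```bash
python3 - <<'E'
from h import *
import cv2
st()
im,d=ctrl.get_image("scene");np.save("s3.npy",d);im=im[:,:,::-1];cv2.imwrite("pics/s3.png",cv2.resize(im[60:320,320:600],None,fx=2.2,fy=2.2))
E
```

```text
r 81.67998853948747 tilt 2.323406788199599 b [80.795 -1.191 11.99 ] F [-7.904 -3.147  6.049] M [-0.78   1.395  0.012] w 9.057452952606445 t 7.25
```

View pics/s3.png

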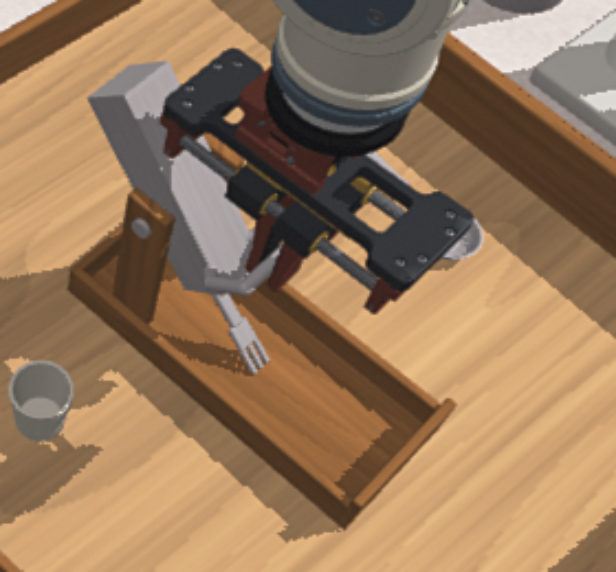

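```bash
python3 - <<'E'
from h import *
d=np.load("s3.npy")
for c in[(262,362),(250,350),(240,335),(232,310),(225,300),(218,292),(205,285),(270,372)]:
    uv=(320+c[0]/2.2,60+c[1]/2.2);print(c,A@(pts("scene",d,[uv])[0]-O))
E
```

```text
(262, 362) [97.304  1.831  8.963]
(250, 350) [87.169 -4.67  20.985]
(240, 335) [77.445 -6.776 34.329]
(232, 310) [62.286 -2.64  48.835]
(225, 300) [55.849 -4.011 55.068]
(218, 292) [ 64.812 -35.88  114.434]
(205, 285) [ 54.515 -36.717 111.594]
(270, 372) [106.826  -2.405  10.22 ]
```

The fork is stopped with its tines on the tray floor (insert x ≈ 97) and its tail still about 45 mm inside. I'll swing back a little so it can draw out, then check.

Emit:
arm_command:
  rows: [0,0,0,0,-0.015,-0.09,-1,0,0,0,0,-0.04,-0.18,-1,0,0,0,0,-0.075,-0.265,-1,0,0,0,0,-0.105,-0.325,-1,0,0,0,0,-0.105,-0.325,-1]

```text
t: 7.8
ee_pos: [627.2, 158.2, 164.8]
orientation: [2.1, 2.333, 0.004]
ft_force: [-0.3, -5.3, 0.7]
width: 9.2
grasp_force: 30.0
```

```bash
cat >> h.py <<'E'
import cv2
def fork():
    im,d=ctrl.get_image("scene");v,u=np.mgrid[0:400,0:640]
    X=(pts("scene",d,np.c_[u.ravel(),v.ravel()])-O)@A.T
    hsv=cv2.cvtColor(im,cv2.COLOR_RGB2HSV).reshape(-1,3)
    m=(X[:,0]>20)&(X[:,0]<212)&(abs(X[:,1])<50)&(X[:,2]<75)&(X[:,2]>5)&(hsv[:,1]<60)
    S=X[m];S=S[S[:,0].argsort()];print(len(S),S[[0,3,len(S)//4,len(S)//2,3*len(S)//4,-4,-1]]if len(S)>9 else S)
    return im
E
python3 -c "
from h import *
st();fork()"
```

```text
r 84.20360486969354 tilt 1.9783803705165435 b [74.202 -1.1   39.803] F [-0.873 -5.201  0.746] M [-0.897 -0.137 -0.02 ] w 9.226852023179596 t 7.8
295 [[ 43.312  45.358   9.185]
 [ 45.872  47.2    19.795]
 [ 71.586  -4.14   59.029]
 [ 82.107  -1.785  40.79 ]
 [ 91.004 -11.096  27.678]
 [100.317  -2.732  12.146]
 [101.012 -11.856  14.75 ]]
```

Emit:
arm_command:
  rows: [0,0,0,0,-0.05,-0.087,-1,0,0,0,0,-0.109,-0.169,-1,0,0,0,0,-0.175,-0.244,-1,0,0,0,0,-0.175,-0.244,-1,0,0,0,0,-0.175,-0.244,-1]

```text
t: 8.35
ee_pos: [615.3, 156.9, 185.4]
orientation: [2.098, 2.331, 0.01]
ft_force: [5.0, -5.4, 4.8]
width: 9.5
grasp_force: 30.0
```

```bash
python3 -c "
from h import *
st();im=fork()
cv2.imwrite('pics/s4.png',cv2.resize(im[60:320,320:600,::-1],None,fx=2.2,fy=2.2))"
```

```text
r 86.72657694031568 tilt 1.6996221840140704 b [62.195 -1.064 60.443] F [ 4.37  -5.917  4.844] M [-0.963 -0.857 -0.04 ] w 9.513593757205973 t 8.35
232 [[ 41.143  42.496   9.845]
 [ 76.491  -9.406  74.453]
 [ 84.33   -8.521  55.22 ]
 [ 90.165  -1.762  41.453]
 [ 95.234  -5.978  26.792]
 [100.824 -11.361  13.815]
 [101.488 -11.413  11.264]]
```

View pics/s4.png

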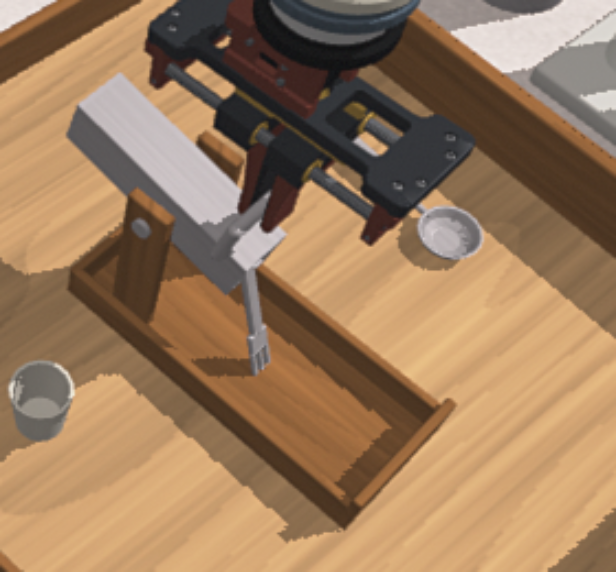

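The fork is nearly out: tines on the floor, tail only just inside the lip. Swinging further back frees it.

Emit:
arm_command:
  rows: [0,0,0,0,-0.074,-0.069,-1,0,0,0,0,-0.154,-0.13,-1,0,0,0,0,-0.239,-0.182,-1,0,0,0,0,-0.33,-0.226,-1,0,0,0,0,-0.33,-0.226,-1]

```text
t: 8.9
ee_pos: [591.6, 154.8, 206.2]
orientation: [2.095, 2.328, 0.019]
ft_force: [6.7, -4.3, 14.7]
width: 9.5
grasp_force: 30.0
```

```bash
python3 -c "
from h import *
st();im=fork()
cv2.imwrite('pics/s5.png',cv2.resize(im[60:320,320:600,::-1],None,fx=2.2,fy=2.2))"
```

```text
r 89.8168054641414 tilt 1.3426721609552665 b [38.478 -0.717 81.157] F [ 6.201 -4.935 14.678] M [-0.876 -1.458 -0.043] w 9.542833952777597 t 8.9
243 [[ 49.612  46.709  15.077]
 [ 71.941  -8.641  74.017]
 [ 82.648  -0.365  58.989]
 [ 89.27   -5.75   41.995]
 [ 94.752   0.063  25.144]
 [100.841  -4.141  14.759]
 [101.381   3.484  12.432]]
```

View pics/s5.png

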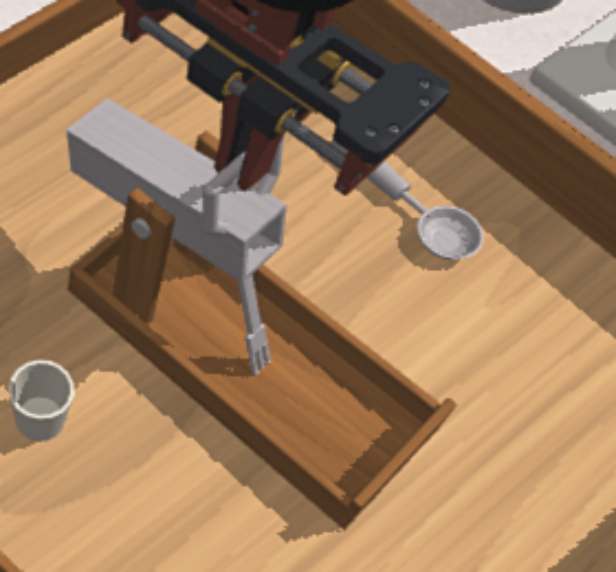

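The fork now leans against the lip from outside, tines at (258,360). Continuing back, then pausing so that it falls into the tray.

Emit:
arm_command:
  rows: [0,0,0,0,-0.09,-0.04,-1,0,0,0,0,-0.19,-0.07,-1,0,0,0,0,-0.29,-0.09,-1,0,0,0,0,-0.39,-0.095,-1,0,0,0,0,-0.39,-0.095,-1]

```text
t: 9.45
ee_pos: [559.3, 151.9, 213.8]
orientation: [2.096, 2.329, 0.017]
ft_force: [1.8, -4.0, 21.4]
width: 9.5
grasp_force: 30.0
```

```bash
python3 -c "
from h import *
st();im=fork()
cv2.imwrite('pics/s6.png',cv2.resize(im[60:320,320:600,::-1],None,fx=2.2,fy=2.2))"
```

```text
r 88.96517968630582 tilt 0.9679179730228873 b [ 6.043 -0.271 88.76 ] F [ 1.372 -4.137 21.383] M [-0.713 -0.318  0.015] w 9.463562932498292 t 9.45
347 [[20.408 -8.155 10.11 ]
 [21.277 -7.244 13.423]
 [44.578 -1.3   15.384]
 [63.167 -2.016 13.096]
 [77.532 -3.88  13.871]
 [93.664 -9.985 12.51 ]
 [94.433  4.258 12.366]]
```

The fork lies flat in the tray. There is 21 N of strain built up in the grip, so I'll open and regrip here, since the holder stays where it is left.

Emit:
arm_command:
  rows: [0,0,0,0,0,0,-0.5,0,0,0,0,0,0,-0.5,0,0,0,0,0,0,-0.5]

```text
t: 9.8
ee_pos: [554.7, 151.2, 208.4]
orientation: [-2.102, -2.335, -0.001]
ft_force: [0.8, -0.6, -0.6]
width: 21.4
grasp_force: 0.0
```

Emit:
arm_command:
  rows: [0,0,0,0,0,0,-1,0,0,0,0,0,0,-1,0,0,0,0,0,0,-1]

```text
t: 10.1
ee_pos: [555.3, 151.1, 208.2]
orientation: [2.102, 2.335, 0.002]
ft_force: [2.5, 2.5, 1.1]
width: 9.2
grasp_force: 30.0
```

```bash
python3 -c "
from h import *
st()"
```

```text
r 83.26854597899558 tilt 0.9238603893245259 b [ 1.992 -0.599 83.245] F [2.749 2.214 1.082] M [ 0.127 -0.315  0.012] w 9.220293395930616 t 10.1
```

View pics/s6.png

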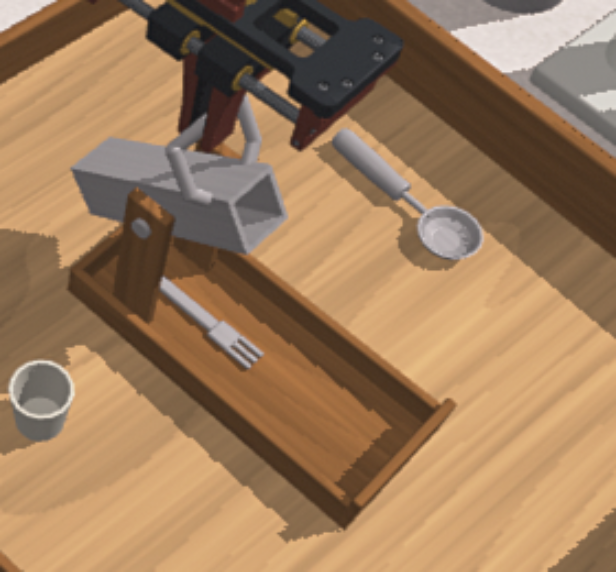

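Picture shows the fork lying flat in the tray, clear of the tube. Swinging back to upright.

Emit:
arm_command:
  rows: [0,0,0,0,-0.1,0,-1,0,0,0,0,-0.2,0.015,-1,0,0,0,0,-0.3,0.04,-1,0,0,0,0,-0.4,0.07,-1,0,0,0,0,-0.4,0.07,-1]

```text
t: 10.6
ee_pos: [520.8, 147.5, 202.1]
orientation: [-2.1, -2.333, 0.003]
ft_force: [-1.9, 3.8, 3.1]
width: 9.8
grasp_force: 30.0
```

```bash
python3 -c "
from h import *
st()"
```

```text
r 83.79434728211623 tilt 0.4988335206510115 b [-32.716  -0.596  77.144] F [-1.5    3.986  3.067] M [ 0.631  0.205 -0.053] w 9.770790110763926 t 10.6
```

Emit:
arm_command:
  rows: [0,0,0,0,-0.09,0.044,-1,0,0,0,0,-0.176,0.096,-1,0,0,0,0,-0.256,0.157,-1,0,0,0,0,-0.33,0.226,-1,0,0,0,0,-0.375,0.28,-1]

```text
t: 11.1
ee_pos: [492.7, 144.4, 179.7]
orientation: [-2.102, -2.335, -0.0]
ft_force: [2.8, 4.5, 3.6]
width: 9.2
grasp_force: 30.0
```

Emit:
arm_command:
  rows: [0,0,0,0,-0.01,0.02,-1,0,0,0,0,-0.02,0.04,-1,0,0,0,0,-0.03,0.06,-1]

```text
t: 11.4
ee_pos: [491.1, 144.2, 177.2]
orientation: [2.101, 2.335, 0.001]
ft_force: [-6.4, 0.7, 37.1]
width: 9.5
grasp_force: 30.0
```

```bash
python3 -c "
from h import *
st();go([-63,0,175])"
```

```text
r 81.52813852679101 tilt 0.024702979036945294 b [-62.589  -0.778  52.245] F [-6.309  1.364 37.12 ] M [ 0.092  1.12  -0.039] w 9.472898964162235 t 11.4
t 11.4 ins [-62.589  -0.778 177.245] w 9.472898964162235 g 30.006127953529358 F [-6.417  0.698 37.12 ]
turn [ 0. -0.  0.] shift [ 0.01  -0.005  0.028]
```

The tilt has reached its upright stop (force rise, bar back at its starting place). Releasing.

Emit:
arm_command:
  rows: [0,0,0,0,0,0,-0.32,0,0,0,0,0,0,-0.32,0,0,0,0,0,0,-0.32,0,0,0,0,0,0,-0.32]

```text
t: 11.8
ee_pos: [490.1, 143.7, 174.7]
orientation: [-2.101, -2.334, 0.003]
ft_force: [-0.7, -0.4, 0.1]
width: 29.4
grasp_force: 0.0
```

Emit:
arm_command:
  rows: [0,0,0,0,0,-0.3,-0.32,0,0,0,0,0,-0.8,-0.32,0,0,0,0,0,-1,-0.32,0,0,0,0,0,-1,-0.32]

```text
t: 12.2
ee_pos: [492.0, 144.3, 257.4]
orientation: [2.1, 2.333, 0.005]
ft_force: [0.1, -0.2, 0.9]
width: 29.3
grasp_force: 0.0
```

Emit:
arm_command:
  rows: [0,0,0,1,-1,0,-0.32,0,0,0,1,-1,0,-0.32,0,0,0,1,-1,0,-0.32,0,0,0,1,-1,0,-0.32]

```text
t: 12.6
ee_pos: [401.1, 215.7, 254.2]
orientation: [-2.098, -2.338, 0.003]
ft_force: [-0.6, -0.1, 0.1]
width: 29.8
grasp_force: 0.0
```

Emit:
arm_command:
  rows: [0,0,0,1,-0.5,0,-0.32,0,0,0,1,-0.5,0,-0.32,0,0,0,1,-0.5,0,-0.32,0,0,0,1,-0.5,0,-0.32]

```text
t: 13.0
ee_pos: [355.4, 290.5, 254.8]
orientation: [2.1, 2.336, -0.001]
ft_force: [0.1, -1.0, 0.6]
width: 29.5
grasp_force: 0.0
```

```bash
python3 - <<'E'
from h import *
im=fork();cv2.imwrite('pics/s7.png',im[:,:,::-1]);print(ctrl.get_obs()["ft_force"])
i,d=ctrl.get_image("top");v,u=np.mgrid[60:225,190:280];P=pts("top",d,np.c_[u.ravel(),v.ravel()])
for nm,X in(("now",P),("before",np.load("P.npy"))):
    X=(X-O)@A.T;S=X[(X[:,2]>192)&(X[:,2]<205)&(abs(X[:,1])<40)];B=X[(X[:,2]>170)&(X[:,2]<185)&(X[:,0]<-55)&(X[:,0]>-75)&(abs(X[:,1])<26)]
    print(nm,len(S),S.mean(0),len(B),B.mean(0))
E
```

```text
496 [[ 20.004   1.98   36.721]
 [ 20.054  14.94   56.238]
 [ 20.741  18.155  38.431]
 [ 47.357  -9.473  15.396]
 [ 70.51    1.587  14.797]
 [ 93.464 -11.898  11.244]
 [ 95.237   2.144  16.218]]
[ 0.425  0.358 -0.614]
now 265 [ -0.396   0.211 194.385] 213 [-63.339  -0.552 178.406]
before 266 [ -0.233  -0.188 194.455] 210 [-63.329  -0.045 178.499]
```

View pics/s7.png

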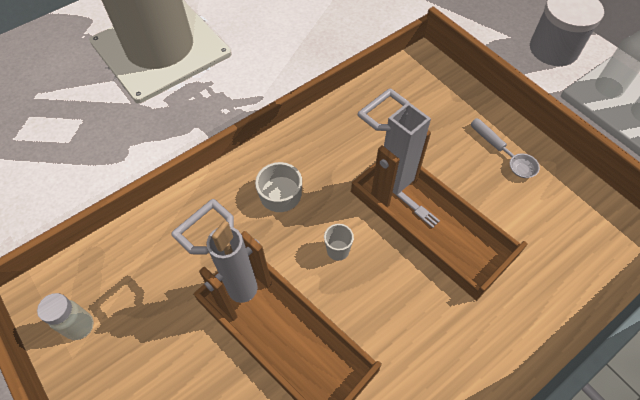

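The fork lies in the tray at (420,210), the square holder is upright at its starting pose, and the round one is untouched. Handing in.

```bash
python3 -c "
from workcell import ctrl
print(ctrl.close_job())"
```

```text
the job is handed in; nothing more can be done
None
```

The fork is out and lying flat in the tray, the square holder is back upright and released, the round holder was left alone, and the job was handed in at about 13 s of the 48 s allowed.

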